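# Start up the strap-edge finisher

### The arm

A 7-joint arm with a two-finger parallel gripper is mounted at the origin on the work surface. World frame = base frame: x ahead of the robot, y to its left, z up, the work surface at z = 0. Lengths are in m, angles in rad, forces in N, time in s.
With the tool pointing down it reaches from about 0.425 to 0.925 m from the base axis. Payload 6.8 kg.
Tool frame: the origin (TCP) lies at the very end of the fingers, on their centre line; the grasp point (between the pads) lies 19 mm behind it (manip.grip_depth is the distance from the TCP to the grasp point, in m); y points along the fingers, z is the direction in which the jaws open and shut, and the axes are right-handed (so a half turn about y gives the same grasp; the last joint's range is limited). The gripper opens to 88 mm and grips with 3 to 60 N. Pads are 20 mm wide; open, the fingers measure 115 mm over their backs; the gripper's body (75 mm by 178 mm) begins 61 mm behind the grasp point.
Start: joints at [1.089, 0.477, 0.022, 1.555, -0.011, 1.109, -0.083], TCP at [0.246, -0.628, 0.223] pointing down, gripper open.
Joint ranges: [-2.96, 2.96], [-0.34, 2.1], [-1.41, 1.46], [0.24, 2.44], [-1.37, 4.51], [0.17, 1.92], [-2.96, 2.96]. Speed limits (rad/s): [2.39, 2.39, 3.14, 3.14, 3.14, 3.14, 3.14].

### API

Orientations are given as a rotation vector (axis times angle).
In Python, from plant import manip gives the robot as it stands.
- The arm moves only by the tool drive_tool, never from a script. Its argument "targets" is a list of rows, each an object of numbers: "fingers": the opening, from 0 (shut) to 1 (fully open); "x", "y", "z": the shift along the tool's x, y, z in mm; "ax", "ay", "az": the turn, a rotation vector about the tool's x, y, z in rad. In form: [{"fingers": .., "x": .., "y": .., "z": .., "ax": .., "ay": .., "az": ..}, ...]. A call has 1 to 20 rows; each row is the pose to reach, as a shift and turn from the pose commanded when the call began, along the tool's axes at that moment; what a row does not reach only later rows make up. A row lasts 1/12 s, in which the tool goes at most 41.7 mm and 7.16 degrees, less where a joint would pass 70% of its speed; a pose out of reach is approached as far as the arm can. A call with a gripper value outside its range is refused whole. The fingers move at their own pace and stop on an object; "force" is the grip in N (left out, the last holds). Time passes only in rows, so rows that repeat a pose let the fingers close. It gives the time, the measured TCP pose, the force and the opening at its end, in the units of the state.
- manip.sense(): the state, without advancing time (a new reading comes with each control period).
- manip.capture(name): name is "scene" or "top"; returns the picture (420x560x3 uint8, blue, green, red); there is no depth.
- manip.get_calibration(name): a dict with "K" (3x3 intrinsics, pixels), "k1" (the pictures are not rectified: a ray, as slopes to the right and down, at radius r is drawn at 1 + k1 r^2 times it, then the intrinsics apply), "R" (3x3) and "t" (3): a world point X has camera coordinates R X + t. Camera axes: x right, y down, z forward; pixel columns grow to the right and rows downward; lengths in m; the calibration is good to about 2 mm. A picture is of the moment at which its call begins. get_calibration takes no time and is no camera call.
- manip.close_job(): hands the job in, once; it reports no verdict.
The state is a dict: "time_s": time; "joints": joint angles; "qd": joint speeds; "joint_efforts": joint torques, N m; "tool_pos": TCP position; "tcp_rot": TCP orientation; "wrist_force": force on the tool from outside, world axes, zero at the start; "ft_torque": the same for the moment, N m; "opening": finger opening in m.
Only numpy, scipy, OpenCV 4.12 (cv2) and the standard library are available. Lean on these libraries where they do the work, as an engineer would, in place of code of your own. Each camera call takes 0.05 s, during which the arm holds its last target.

### The job

Start up the leather edge finisher: first switch on the dust fan standing behind its sanding drum, then switch on the mains rocker on the machine's console, pressing the raised end of each rocker fully home, and last press the flat-topped start button fully in (the mushroom-headed button beside it is stop). Take your hand clear with all three left on. Only press: do not lift or shift the fan, do not turn the speed dial, and leave the anvil, awl and jar around the machine where they are.

Things in the scene. Friction and masses are not known exactly. Their poses are not given: they have to be found in the camera images.
- finisher: Bench edge-finishing machine, fixed. Origin on the bench below its middle; x away from the operator (robot's side), y left along the motor shaft, z up. Console: 186 x 200 mm, level top 105 mm above the bench, centred at x 0, y -150. Motor at y -41 to 107, its top 175 mm above the bench; sanding drum (76 mm diameter) y 128 to 178; wooden spindle to y 270, shaft 115 mm above the bench.
- fan: Loose portable dust fan, about 3 kg: box 110 (x) x 200 (y) x 165 mm high on rubber feet, behind the sanding drum with its grille (-x side) towards it. Origin at the centre of its underside, z up. On its level top: the rocker centred at x 0, y -45, long way along y, and a steel carrying handle at y 22 to 86, rising 36 mm.
- suction (a joint): Fan rocker, rad: 0 = off (at the start), 0.30 = on. A stiff switch: about 5 N straight down on its pressing point moves it, it has a stop at each end and stays where it is left, so press it fully home. The pressing point sinks 6 mm in all; when on, that half lies level, 6.5 mm above the fan's top.
- suction_press (a point): Pressing point of the fan rocker: on top of the half that is proud when off (fan -y side), on its centre line, 20 mm from the pivot. Black rocker 60 x 36 mm, V-shaped from the side, in a grey frame standing 5 mm above the box. Off: this half slopes up 0.30 rad, its end 15 mm above the box top. Moves with the rocker; its +z is upright when off, its +x points from the pivot to this end.
- mains (a joint): Mains rocker on the console, rad: 0 = off (at the start), 0.30 = on. Same switch as on the fan: about 5 N, stays where it is left, press it fully home; the pressing point sinks 6 mm, and when on that half lies level, 6.5 mm above the console top.
- mains_press (a point): Pressing point of the mains rocker: on top of the half that is proud when off (far from the operator, machine +x), on its centre line, 20 mm from the pivot. Same rocker and frame as on the fan, long way along machine x; pivot at machine x 48, y -190 mm. Moves with the rocker; its +z is upright when off.
- start (a joint): Start button, m pressed in: 0 = out (at the start), 0.008 = in, against a stop. It takes about 4 N and stays where it is left, so press it fully home. The stop button is linked to it and comes out by as much; pressing that would push the start button out again.
- start_top (a point): Centre of the start button's flat top: black, round, 34 mm diameter, in a steel collar on the console's starter plate at machine x -45, y -190 mm. Out, the top is 14 mm above the collar and 129 mm above the bench; in, 6 mm above the collar. Moves with the button.
- stop_top (a point): Top centre of the stop button: black domed mushroom head, 46 mm diameter on a narrower stem, at machine x -45, y -104 mm. Its top is 141.5 mm above the bench at the start and rises 8 mm when the start button goes in. Not to be pressed.
- speed_mark (a point): End of the white line on the speed dial, 16 mm from the dial's axis, which is at machine x 50, y -105 mm. Dial 44 mm diameter, 22 mm high. Not to be turned.
- anvil: Small loose steel saddler's anvil, about 50 x 100 x 60 mm high, origin at the centre of its underside. Leave alone.
- wax_jar: Loose amber glass jar with a steel cap, 58 mm diameter, 62 mm high, origin at the centre of its underside. Leave alone.
- awl: Loose awl lying on the bench, wooden handle 28 mm thick, 134 mm long in all along its y; origin on the bench near its middle. Leave alone.
Not all that is in view belongs to the job. What is shaped like the fan but green or red is not meant.

How it is judged:
On the way, in this order (a step that is already met when the one before it is completed fails the run):
1. the dust fan is switched on while the mains rocker and the start button are still off (value of joint suction above 0.25 rad and value of joint mains below 0.1 rad and value of joint start below 0.003 m), for 0.2 s.
2. then the mains rocker is switched on, the fan on and the start button still out (value of joint each of mains, suction above 0.25 rad and value of joint start below 0.003 m), for 0.2 s.
3. then the start button is pressed in (value of joint start above 0.006 m and value of joint each of mains, suction above 0.25 rad), for 0.2 s.
At the end, for the whole second after the job is handed in: Fan rocker and mains rocker both over to on (beyond 0.25 of 0.30 rad), start button latched in (beyond 6 of 8 mm), fan standing upright and at rest (all of step 3 and linear speed of fan below 0.02 m/s and angle between fan's own z axis and vertical below 0.05 rad); the robot touches nothing.
It fails at once if the fan is lifted, tipped or shifted by more than 15 mm (distance of fan from where it was at the start of the episode above 0.015 m or angle between fan's own z axis and vertical above 0.12 rad).
It fails at once if the speed dial is turned (its mark moves by more than 4 mm) (distance of speed_mark from where it was at the start of the episode above 0.004 m).
It fails at once if a tool or the jar is lifted or shifted by more than 15 mm (distance of any of anvil, wax_jar, awl from where it was at the start of the episode above 0.015 m).
It also fails if it takes over 45 s, if anything falls off the work surface, if the arm or the gripper's body presses on something with over 40 N, if the wrist force passes 120 N, or if a joint passes its speed limit or range.

## Working session

There is one attempt and no reset: what is moved stays moved. The work goes in short steps, Python scripts to look and compute and a tool call to move; the robot and the scene stay as the last step left them, time stands still between calls to the robot, and variables do not carry over. Pictures are saved under pics/ and viewed, and the job is handed in when it is done.

Besides the shell and the picture viewer there is one more tool, called in YAML: its name, and indented under it one key for each argument. drive_tool: Moves the arm, as the interface text tells. Its arguments: {"type":"object","properties":{"targets":{"type":"array"},"force":{"type":"number"}},"required":["targets"]}

```bash
mkdir -p pics; ls; python3 - <<'E'
from plant import manip
import cv2,numpy as np
for n in("scene","top"):
    cv2.imwrite(f"pics/{n}0.png",manip.capture(n)); c=manip.get_calibration(n); print(n,c)
print(manip.sense())
E
```

```text
pics
scene {'K': array([[391.57190995,   0.        , 280.08072479],
       [  0.        , 391.57190995, 205.64949541],
       [  0.        ,   0.        ,   1.        ]]), 'k1': 0.015537777725987268, 'R': array([[ 0.93974337, -0.34186877,  0.00285368],
       [-0.32432059, -0.89408478, -0.30891514],
       [ 0.10815987,  0.28937545, -0.95108532]]), 't': array([-0.42474991,  0.24804565,  0.99624149])}
top {'K': array([[424.13728605,   0.        , 282.27400624],
       [  0.        , 424.13728605, 207.05180175],
       [  0.        ,   0.        ,   1.        ]]), 'k1': -0.0004488220868164074, 'R': array([[ 0.02004109, -0.99973375,  0.01143589],
       [-0.98966393, -0.02146117, -0.14179116],
       [ 0.14199884, -0.00847604, -0.98983053]]), 't': array([0.01771083, 0.49623616, 1.28547993])}
{'time_s': 0.1, 'joints': array([ 1.08891323,  0.47770571,  0.02235141,  1.55634494, -0.01149984,
        1.10931272, -0.08310202]), 'qd': array([-0.00019642, -0.00235634, -0.00019051, -0.002002  , -0.00021959,
       -0.00055554,  0.00029709]), 'joint_efforts': array([ 4.22085708e-03, -5.84090960e+01,  1.54007848e+00, -2.73313057e+01,
       -5.41877432e-02,  1.31413329e-02,  1.66269081e-05]), 'tool_pos': array([ 0.24625273, -0.62788883,  0.22179021]), 'tcp_rot': array([-0.38191748,  2.01893863, -2.01568167]), 'wrist_force': array([1.01652927, 0.53323177, 0.36893821]), 'ft_torque': array([0.01797133, 0.03793484, 0.02784613]), 'opening': 0.088178240516642}
```

View pics/scene0.png

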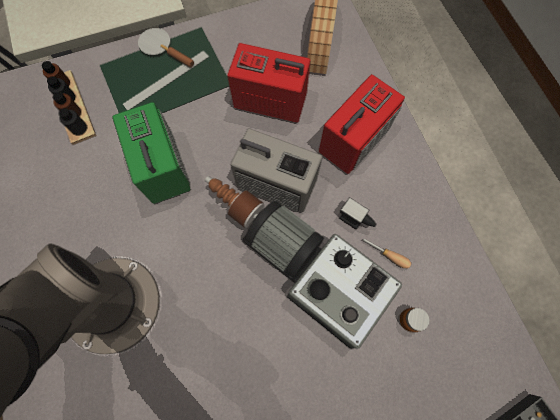

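View pics/top0.png

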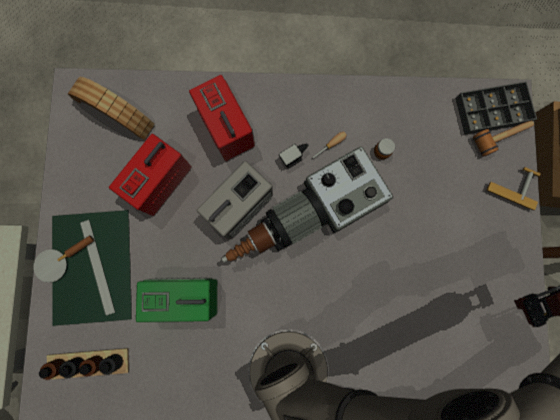

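The scene shows a grey box (scene px 277,168; top 236,200) behind the drum. There are two red boxes (scene 268,82 and 362,123) and a green one (150,150). The grey one is the fan: it is neither red nor green, it stands directly behind the sanding drum, and its grille faces the drum. I'll confirm this in an enlarged crop.

```bash
python3 - <<'E'
import cv2,numpy as np
a=cv2.imread("pics/scene0.png")[120:355,220:440]; b=cv2.imread("pics/top0.png")[135:275,190:410]
cv2.imwrite("pics/s_crop.png",cv2.resize(a[:100,:120],None,fx=6,fy=6,interpolation=cv2.INTER_CUBIC))
cv2.imwrite("pics/s_crop2.png",cv2.resize(a[95:235,50:200],None,fx=4,fy=4,interpolation=cv2.INTER_CUBIC))
cv2.imwrite("pics/t_crop.png",cv2.resize(b,None,fx=3.6,fy=3.6,interpolation=cv2.INTER_CUBIC))
E
```

```text
(no output)
```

View pics/s_crop.png

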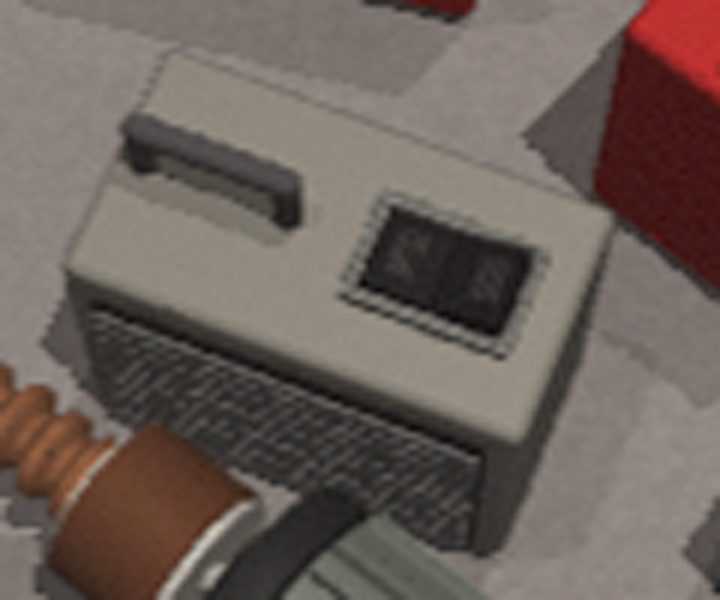

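View pics/s_crop2.png

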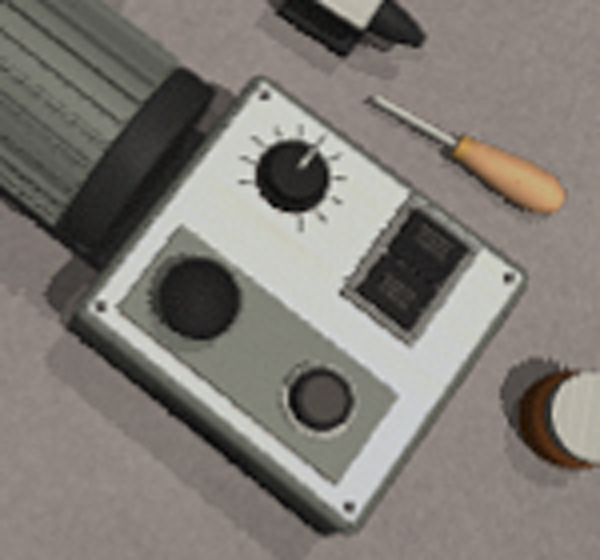

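View pics/t_crop.png

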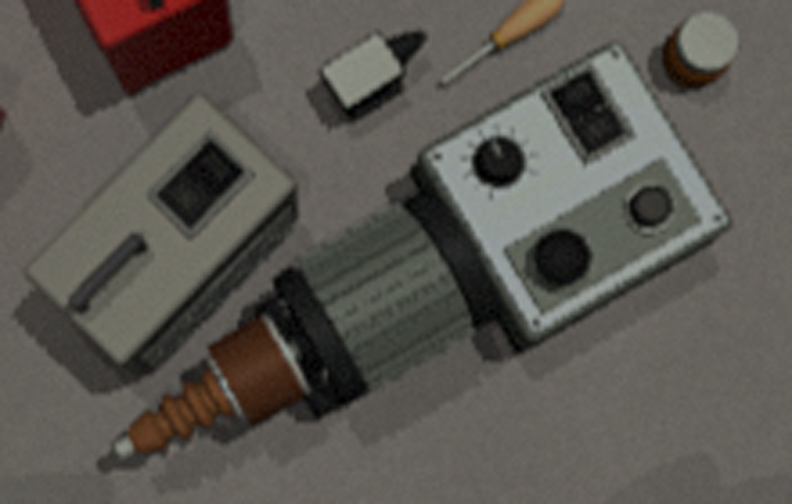

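The crops confirm it: the grey box has its grille towards the drum and its black rocker at crop (445,270), scene px 294,165. The fan handle is on its +y (left) side. Start is the smaller flat button (crop2 320,398) and stop is the mushroom (200,298). Next I'll measure the points from both views.

```bash
cat > h.py <<'E'
from plant import manip
import cv2,numpy as np
C={n:manip.get_calibration(n) for n in("scene","top")}
def rays(n,p):
    c=C[n];u=cv2.undistortPoints(np.float64(p).reshape(-1,1,2),c["K"],np.array([c["k1"],0,0,0,0])).reshape(-1,2)
    return -c["R"].T@c["t"], np.c_[u,np.ones(len(u))]@c["R"]
def plane(n,p,z):
    o,d=rays(n,p);return o+d*((z-o[2])/d[:,2])[:,None]
def tri(p,q):
    c1,c2=C["scene"],C["top"];(o1,d1),(o2,d2)=rays("scene",p),rays("top",q);r=[]
    for a,b in zip(d1,d2):
        s=np.linalg.lstsq(np.c_[a,-b],o2-o1,rcond=None)[0];x,y=o1+s[0]*a,o2+s[1]*b;r.append(np.r_[(x+y)/2,np.linalg.norm(x-y)])
    return np.array(r)
def proj(n,X):
    c=C[n];return cv2.projectPoints(np.float64(X).reshape(-1,1,3),cv2.Rodrigues(c["R"])[0],c["t"],c["K"],np.array([c["k1"],0,0,0,0]))[0].reshape(-1,2)
E
cat > m.py <<'E'
from h import *
np.set_printoptions(precision=4,suppress=True)
S=lambda L:np.array(L)/6+[220,120]-5/12*0
S2=lambda L:np.array(L)/4+[270,215]
T=lambda L:np.array(L)/3.6+[190,135]
def rep(name,s,t,z,loc):
    a,b=plane("scene",s,z),plane("top",t,z)
    print(name,"\n tri",tri(s,t)); print(" diff mm",(a-b)[:,:2]*1e3)
    m=(a+b)/2
    # rigid fit
    l=np.array(loc)/1e3; lc=l-l.mean(0); mc=m[:,:2]-m[:,:2].mean(0)
    th=np.arctan2((lc[:,0]*mc[:,1]-lc[:,1]*mc[:,0]).sum(),(lc*mc).sum()); R=np.array([[np.cos(th),-np.sin(th)],[np.sin(th),np.cos(th)]])
    o=m[:,:2].mean(0)-R@l.mean(0); print(" yaw",th,"o",o,"res mm",(m[:,:2]-o-l@R.T)*1e3); return o,R,th
# fan corners: order: far-left(+x,+y), far-right(+x,-y), near-right(-x,-y), near-left
of,Rf,tf=rep("fan",S([(168,55),(612,212),(515,442),(70,270)]),T([(30,272),(200,97),(297,187),(122,362)]),.165,[(55,100),(55,-100),(-55,-100),(-55,100)])
rep("frame",S([(387,192),(550,248),(505,355),(340,295)]),T([(149,185),(207,132),(252,180),(192,236)]),.170,[(25,-10),(25,-80),(-25,-80),(-25,-10)])
d=80
oc,Rc,tc=rep("console",S2([(264,96),(510,278),(349,507),(100,306)]),T([(438,157),(615,55),(718,217),(536,323)]),.105,[(d,d-150+7),(d,-d-157),(-d,-d-157),(-d,d+7-150)])
print("start",tri(S2([(321,397)]),T([(651,204)])),"pred",oc+Rc@[-.045,-.19])
print("stop",tri(S2([(200,298)]),T([(559,257)])),"pred",oc+Rc@[-.045,-.104])
print("dial",tri(S2([(293,176)]),T([(498,161)])),"pred",oc+Rc@[.05,-.105])
print("fanpress",of+Rf@[0,-.065],"mains",oc+Rc@[.068,-.19], "handle near",of+Rf@[0,.022])
E
python3 m.py
```

```text
fan 
 tri [[0.4628 0.2638 0.1637 0.0009]
 [0.607  0.1363 0.1626 0.0037]
 [0.5356 0.058  0.1623 0.0023]
 [0.3955 0.1912 0.1521 0.0015]]
 diff mm [[ 0.9525 -0.3443]
 [ 3.7618 -0.8001]
 [ 2.3508 -0.7261]
 [ 2.0919 -4.0585]]
 yaw 0.8348628939535955 o [0.4997 0.1611] res mm [[ 0.112  -5.5575]
 [-4.3764  1.1336]
 [-1.8705  4.3821]
 [ 6.1349  0.0418]]
frame 
 tri [[0.5289 0.1733 0.1687 0.0064]
 [0.5782 0.1299 0.1631 0.0027]
 [0.5428 0.0934 0.1618 0.0069]
 [0.4933 0.1389 0.1644 0.0001]]
 diff mm [[-6.5015 -0.9964]
 [ 2.6658 -2.1784]
 [ 6.9451 -2.4085]
 [ 0.1601 -1.8029]]
 yaw 0.8079409233275849 o [0.5022 0.1637] res mm [[ 1.9888 -2.1089]
 [-0.7451  1.8076]
 [-1.58    1.5091]
 [ 0.3363 -1.2078]]
console 
 tri [[ 0.5733 -0.0571  0.1066  0.0008]
 [ 0.6651 -0.2048  0.105   0.0029]
 [ 0.5279 -0.2879  0.108   0.0009]
 [ 0.4376 -0.1388  0.1024  0.0006]]
 diff mm [[ 0.878   0.374 ]
 [ 3.0044 -0.5336]
 [ 0.9307  0.5558]
 [ 0.7237 -0.4795]]
 yaw 0.5478978112091312 o [ 0.473  -0.0442] res mm [[-0.4431 -0.692 ]
 [ 0.3687  0.0842]
 [ 0.2579 -0.2634]
 [-0.1834  0.8713]]
start [[ 0.5334 -0.2285  0.1275  0.    ]] pred [ 0.5336 -0.2298]
stop [[ 0.4909 -0.1553  0.1175  0.002 ]] pred [ 0.4888 -0.1564]
dial [[ 0.5718 -0.1072  0.1029  0.0007]] pred [ 0.5704 -0.1078]
fanpress [0.5479 0.1174] mains [ 0.63  -0.171] handle near [0.4834 0.1758]
```

The points agree between views: start and dial are within 2 mm of the console fit, and the two fan fits are within 3 mm. Next I'll work out the move in tool axes.

```bash
cat > go.py <<'E'
from h import *
from scipy.spatial.transform import Rotation as Ro
np.set_printoptions(precision=4,suppress=True)
def go(pos,zang=None):
    s=manip.sense();R=Ro.from_rotvec(s["tcp_rot"]).as_matrix();p=s["tool_pos"]
    print("t",s["time_s"],"p",p,"F",s["wrist_force"],"open",s["opening"]);print("axes x,y,z:",R.T.ravel())
    print("shift mm",R.T@(np.array(pos)-p)*1e3)
    if zang is not None:
        for a in(zang,zang+np.pi):
            z=np.array([np.cos(a),np.sin(a),0]);y=np.array([0,0,-1.]);x=np.cross(y,z)
            print("turn",Ro.from_matrix(R.T@np.c_[x,y,z]).as_rotvec(), "q",s["joints"] )
E
python3 -c "
from go import *
go([.5485,.118,.26],.82)"
```

```text
t 0.1 p [ 0.2463 -0.6279  0.2218] F [1.0165 0.5332 0.3689] open 0.088178240516642
axes x,y,z: [-0.9309 -0.3651  0.0001 -0.0007  0.0015 -1.      0.3651 -0.9309 -0.0016]
shift mm [-553.7331  -37.3214 -584.0807]
turn [ 0.0012 -2.017  -0.0016] q [ 1.0889  0.4777  0.0224  1.5563 -0.0115  1.1093 -0.0831]
turn [0.0014 1.1246 0.001 ] q [ 1.0889  0.4777  0.0224  1.5563 -0.0115  1.1093 -0.0831]
```

drive_tool:
  targets:
    - {"fingers": 0, "y": -40, "x": 0, "z": 0, "ay": 0}
    - {"fingers": 0, "y": -40, "x": -30, "z": -30, "ay": -0.12}
    - {"fingers": 0, "y": -40, "x": -554, "z": -584, "ay": -2.0}
    - {"fingers": 0, "y": -40, "x": -554, "z": -584, "ay": -2.0}
    - {"fingers": 0, "y": -40, "x": -554, "z": -584, "ay": -2.0}
    - {"fingers": 0, "y": -40, "x": -554, "z": -584, "ay": -2.0}
    - {"fingers": 0, "y": -40, "x": -554, "z": -584, "ay": -2.0}
    - {"fingers": 0, "y": -40, "x": -554, "z": -584, "ay": -2.0}
    - {"fingers": 0, "y": -40, "x": -554, "z": -584, "ay": -2.0}
    - {"fingers": 0, "y": -40, "x": -554, "z": -584, "ay": -2.0}
    - {"fingers": 0, "y": -40, "x": -554, "z": -584, "ay": -2.0}
    - {"fingers": 0, "y": -40, "x": -554, "z": -584, "ay": -2.0}
    - {"fingers": 0, "y": -40, "x": -554, "z": -584, "ay": -2.0}
    - {"fingers": 0, "y": -40, "x": -554, "z": -584, "ay": -2.0}
    - {"fingers": 0, "y": -40, "x": -554, "z": -584, "ay": -2.0}
    - {"fingers": 0, "y": -40, "x": -554, "z": -584, "ay": -2.0}
    - {"fingers": 0, "y": -40, "x": -554, "z": -584, "ay": -2.0}
    - {"fingers": 0, "y": -40, "x": -554, "z": -584, "ay": -2.0}
    - {"fingers": 0, "y": -40, "x": -554, "z": -584, "ay": -2.0}
    - {"fingers": 0, "y": -40, "x": -554, "z": -584, "ay": -2.0}

```text
invalid input
```

```bash
python3 -c "
from go import *
go([.5485,.118,.20],.82)"
```

```text
t 0.1 p [ 0.2463 -0.6279  0.2218] F [1.0165 0.5332 0.3689] open 0.088178240516642
axes x,y,z: [-0.9309 -0.3651  0.0001 -0.0007  0.0015 -1.      0.3651 -0.9309 -0.0016]
shift mm [-553.7405   22.6785 -583.9825]
turn [ 0.0012 -2.017  -0.0016] q [ 1.0889  0.4777  0.0224  1.5563 -0.0115  1.1093 -0.0831]
turn [0.0014 1.1246 0.001 ] q [ 1.0889  0.4777  0.0224  1.5563 -0.0115  1.1093 -0.0831]
```

drive_tool:
  targets:
    - {"fingers": 0, "x": 0, "y": -40, "z": 0, "ax": 0, "ay": 0, "az": 0}
    - {"fingers": 0, "x": -30, "y": -40, "z": -30, "ax": 0, "ay": -0.12, "az": 0}
  force: 20

```text
time_s: 0.27
tool_pos: [0.2589, -0.5982, 0.2677]
tcp_rot: [-0.484, 1.942, -1.963]
wrist_force: [0.2, -1.1, 1.4]
opening: 0.078
```

```bash
python3 -c "
from go import *
go([.5485,.118,.26],.82)"
```

```text
t 0.2667 p [ 0.2589 -0.5982  0.2677] F [ 0.1591 -1.0831  1.3733] open 0.07801789824098761
axes x,y,z: [-0.8853 -0.4649  0.0046  0.0004 -0.0106 -0.9999  0.465  -0.8853  0.0095]
shift mm [-589.4121    0.1935 -499.4288]
turn [-0.0021 -1.9072  0.0122] q [ 1.0662  0.398  -0.0027  1.5709  0.0064  1.1633 -0.026 ]
turn [-0.0111  1.2344 -0.0019] q [ 1.0662  0.398  -0.0027  1.5709  0.0064  1.1633 -0.026 ]
```

drive_tool:
  targets:
    - {"fingers": 0, "x": -589, "y": 0, "z": -499, "ax": 0, "ay": -1.9, "az": 0.01}
    - {"fingers": 0, "x": -589, "y": 0, "z": -499, "ax": 0, "ay": -1.9, "az": 0.01}
    - {"fingers": 0, "x": -589, "y": 0, "z": -499, "ax": 0, "ay": -1.9, "az": 0.01}
    - {"fingers": 0, "x": -589, "y": 0, "z": -499, "ax": 0, "ay": -1.9, "az": 0.01}
    - {"fingers": 0, "x": -589, "y": 0, "z": -499, "ax": 0, "ay": -1.9, "az": 0.01}
    - {"fingers": 0, "x": -589, "y": 0, "z": -499, "ax": 0, "ay": -1.9, "az": 0.01}
    - {"fingers": 0, "x": -589, "y": 0, "z": -499, "ax": 0, "ay": -1.9, "az": 0.01}
    - {"fingers": 0, "x": -589, "y": 0, "z": -499, "ax": 0, "ay": -1.9, "az": 0.01}
    - {"fingers": 0, "x": -589, "y": 0, "z": -499, "ax": 0, "ay": -1.9, "az": 0.01}
    - {"fingers": 0, "x": -589, "y": 0, "z": -499, "ax": 0, "ay": -1.9, "az": 0.01}
    - {"fingers": 0, "x": -589, "y": 0, "z": -499, "ax": 0, "ay": -1.9, "az": 0.01}
    - {"fingers": 0, "x": -589, "y": 0, "z": -499, "ax": 0, "ay": -1.9, "az": 0.01}
    - {"fingers": 0, "x": -589, "y": 0, "z": -499, "ax": 0, "ay": -1.9, "az": 0.01}
    - {"fingers": 0, "x": -589, "y": 0, "z": -499, "ax": 0, "ay": -1.9, "az": 0.01}
    - {"fingers": 0, "x": -589, "y": 0, "z": -499, "ax": 0, "ay": -1.9, "az": 0.01}
    - {"fingers": 0, "x": -589, "y": 0, "z": -499, "ax": 0, "ay": -1.9, "az": 0.01}
    - {"fingers": 0, "x": -589, "y": 0, "z": -499, "ax": 0, "ay": -1.9, "az": 0.01}
    - {"fingers": 0, "x": -589, "y": 0, "z": -499, "ax": 0, "ay": -1.9, "az": 0.01}
    - {"fingers": 0, "x": -589, "y": 0, "z": -499, "ax": 0, "ay": -1.9, "az": 0.01}
    - {"fingers": 0, "x": -589, "y": 0, "z": -499, "ax": 0, "ay": -1.9, "az": 0.01}

```text
time_s: 1.93
tool_pos: [0.5454, 0.1346, 0.2625]
tcp_rot: [-1.48, 0.581, -0.575]
wrist_force: [0.3, -0.1, -0.3]
opening: 0.0004
```

```bash
python3 -c "
from go import *
go([.5485,.118,.20],.82)"
```

```text
t 1.9333 p [0.5454 0.1346 0.2625] F [ 0.2561 -0.1199 -0.2655] open 0.00038335190145415837
axes x,y,z: [ 0.7383 -0.6745 -0.0077  0.0008  0.0123 -0.9999  0.6745  0.7382  0.0097]
shift mm [ 13.9664  62.297  -10.8028]
turn [-0.0096  0.0105 -0.0078] q [ 0.226   0.333  -0.712   1.7491  0.2254  1.1399  0.2781]
turn [-0.0122 -3.131   0.0151] q [ 0.226   0.333  -0.712   1.7491  0.2254  1.1399  0.2781]
```

drive_tool:
  targets:
    - {"fingers": 0, "x": 14, "y": 30, "z": -10.8, "ax": -0.01, "ay": 0.01, "az": -0.008}
    - {"fingers": 0, "x": 14, "y": 62, "z": -10.8, "ax": -0.01, "ay": 0.01, "az": -0.008}
    - {"fingers": 0, "x": 14, "y": 62, "z": -10.8, "ax": -0.01, "ay": 0.01, "az": -0.008}
    - {"fingers": 0, "x": 14, "y": 62, "z": -10.8, "ax": -0.01, "ay": 0.01, "az": -0.008}
    - {"fingers": 0, "x": 14, "y": 62, "z": -10.8, "ax": -0.01, "ay": 0.01, "az": -0.008}

```text
time_s: 2.35
tool_pos: [0.5487, 0.1115, 0.2018]
tcp_rot: [-1.492, 0.591, -0.595]
wrist_force: [-0.7, -0.2, 0.8]
opening: 0.0005
```

```bash
python3 -c "
from go import *
go([.5485,.118,.171],.82)
for n in ('scene','top'):
    im=manip.capture(n); p=proj(n,[[.5485,.118,.175]])[0]; print(n,p); x,y=p.astype(int)
    cv2.imwrite(f'pics/{n}1.png',cv2.resize(im[y-60:y+60,x-60:x+60],None,fx=5,fy=5,interpolation=cv2.INTER_CUBIC))"
```

```text
t 2.35 p [0.5487 0.1115 0.2018] F [-0.6746 -0.2352  0.7816] open 0.0004600177938577746
axes x,y,z: [ 0.7263 -0.6874  0.0034  0.001  -0.0038 -1.      0.6874  0.7263 -0.0021]
shift mm [-4.6752 30.8106  4.6294]
turn [ 0.0021 -0.0071  0.0034] q [ 0.2246  0.389  -0.6783  1.8209  0.2858  1.0308  0.2466]
turn [-0.0053  3.1345  0.0032] q [ 0.2246  0.389  -0.6783  1.8209  0.2858  1.0308  0.2466]
scene [301.6545 167.7238]
top [251.1494 180.6793]
```

View pics/scene1.png

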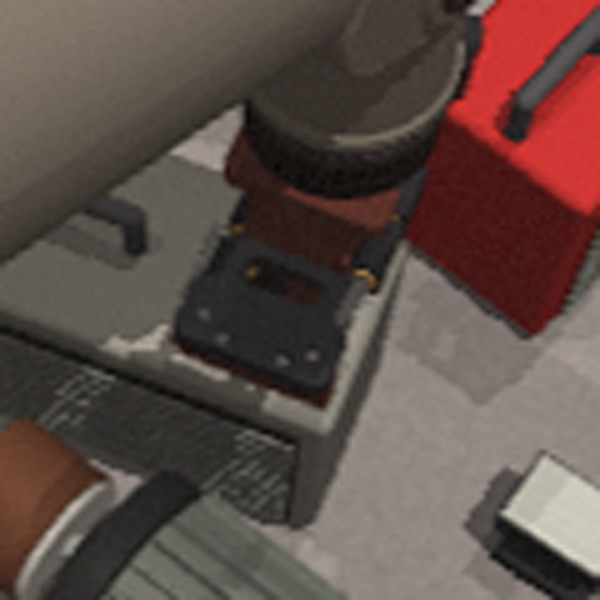

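View pics/top1.png

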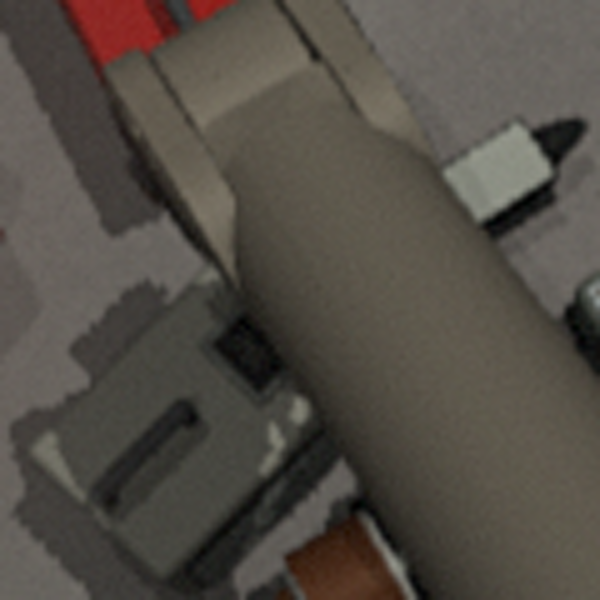

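The arm now hides the rocker in both views: the gripper sits over the fan's -y end, away from the handle. I'll rely on the measured coordinates and make the fine correction first.

```bash
python3 -c "
from go import *
go([.5485,.118,.188],.82)"
```

```text
t 2.45 p [0.5493 0.1119 0.2026] F [-0.4841 -0.7914 -0.5416] open 0.0007360274325665592
axes x,y,z: [ 0.7263 -0.6873  0.0046  0.003  -0.0035 -1.      0.6873  0.7264 -0.0005]
shift mm [-4.798  14.5316  3.9071]
turn [ 0.0005 -0.007   0.0046] q [ 0.2244  0.3882 -0.6787  1.8202  0.2861  1.0303  0.2463]
turn [-0.0073  3.1346  0.0008] q [ 0.2244  0.3882 -0.6787  1.8202  0.2861  1.0303  0.2463]
```

drive_tool:
  targets:
    - {"fingers": 0, "x": -4.8, "y": 14, "z": 3.9, "ax": 0, "ay": -0.007, "az": 0.005}
    - {"fingers": 0, "x": -4.8, "y": 14, "z": 3.9, "ax": 0, "ay": -0.007, "az": 0.005}
    - {"fingers": 0, "x": -4.8, "y": 14, "z": 3.9, "ax": 0, "ay": -0.007, "az": 0.005}
    - {"fingers": 0, "x": -4.8, "y": 14, "z": 3.9, "ax": 0, "ay": -0.007, "az": 0.005}

```text
time_s: 2.78
tool_pos: [0.5474, 0.1177, 0.1865]
tcp_rot: [-1.492, 0.589, -0.584]
wrist_force: [-0.3, 0.1, 0.6]
opening: 0.001
```

```bash
python3 -c "
from go import *
go([.5485,.118,.1715],.82)"
```

```text
t 2.7833 p [0.5474 0.1177 0.1865] F [-0.2967  0.0916  0.5995] open 0.0010066859394129923
axes x,y,z: [ 0.7315 -0.6819 -0.0022 -0.0037 -0.0008 -1.      0.6819  0.7315 -0.0032]
shift mm [ 0.6369 14.9911  1.0141]
turn [ 0.0032  0.0005 -0.0022] q [ 0.2109  0.4094 -0.6759  1.8331  0.2982  1.0066  0.2333]
turn [-0.0034 -3.1411 -0.005 ] q [ 0.2109  0.4094 -0.6759  1.8331  0.2982  1.0066  0.2333]
```

drive_tool:
  targets:
    - {"fingers": 0, "x": 1, "y": 3, "z": 1, "ax": 0, "ay": 0, "az": 0}
    - {"fingers": 0, "x": 1, "y": 6, "z": 1, "ax": 0, "ay": 0, "az": 0}
    - {"fingers": 0, "x": 1, "y": 8, "z": 1, "ax": 0, "ay": 0, "az": 0}
    - {"fingers": 0, "x": 1, "y": 10, "z": 1, "ax": 0, "ay": 0, "az": 0}
    - {"fingers": 0, "x": 1, "y": 12, "z": 1, "ax": 0, "ay": 0, "az": 0}
    - {"fingers": 0, "x": 1, "y": 12, "z": 1, "ax": 0, "ay": 0, "az": 0}

```text
time_s: 3.28
tool_pos: [0.5495, 0.1173, 0.1745]
tcp_rot: [-1.491, 0.589, -0.586]
wrist_force: [1.5, -1.2, 3.9]
opening: 0.0008
```

drive_tool:
  targets:
    - {"fingers": 0, "x": 0, "y": 2, "z": 0, "ax": 0, "ay": 0, "az": 0}
    - {"fingers": 0, "x": 0, "y": 3, "z": 0, "ax": 0, "ay": 0, "az": 0}
    - {"fingers": 0, "x": 0, "y": 4, "z": 0, "ax": 0, "ay": 0, "az": 0}
    - {"fingers": 0, "x": 0, "y": 4, "z": 0, "ax": 0, "ay": 0, "az": 0}

```text
time_s: 3.62
tool_pos: [0.5494, 0.1174, 0.1716]
tcp_rot: [-1.492, 0.589, -0.586]
wrist_force: [-0.3, -3.2, 11.4]
opening: 0.0008
```

drive_tool:
  targets:
    - {"fingers": 0, "x": 0, "y": 1, "z": 0, "ax": 0, "ay": 0, "az": 0}
    - {"fingers": 0, "x": 0, "y": 2, "z": 0, "ax": 0, "ay": 0, "az": 0}
    - {"fingers": 0, "x": 0, "y": 2, "z": 0, "ax": 0, "ay": 0, "az": 0}

```text
time_s: 3.87
tool_pos: [0.5496, 0.1175, 0.1713]
tcp_rot: [-1.492, 0.588, -0.587]
wrist_force: [-5.2, -4.8, 25.0]
opening: 0.0007
```

Force rises to 25 N with the tip stopped at z 171.3 mm, against the expected 171.5 mm. Now I'll lift clear.

drive_tool:
  targets:
    - {"fingers": 0, "x": 0, "y": -4, "z": 0, "ax": 0, "ay": 0, "az": 0}
    - {"fingers": 0, "x": 0, "y": -20, "z": 0, "ax": 0, "ay": 0, "az": 0}
    - {"fingers": 0, "x": 0, "y": -50, "z": 0, "ax": 0, "ay": 0, "az": 0}
    - {"fingers": 0, "x": 0, "y": -85, "z": 0, "ax": 0, "ay": 0, "az": 0}
    - {"fingers": 0, "x": 0, "y": -85, "z": 0, "ax": 0, "ay": 0, "az": 0}

```text
time_s: 4.28
tool_pos: [0.5509, 0.1198, 0.2589]
tcp_rot: [-1.487, 0.584, -0.588]
wrist_force: [0.8, 1.3, 0.4]
opening: 0.0007
```

```bash
python3 -c "
from go import *
go([.63,-.171,.25],.548+np.pi/2)"
```

```text
t 4.2833 p [0.5509 0.1198 0.2589] F [0.7561 1.3089 0.4141] open 0.0006816886776529966
axes x,y,z: [ 0.7318 -0.6816  0.0011  0.0031  0.0017 -1.      0.6816  0.7318  0.0034]
shift mm [ 256.0203    8.6192 -158.9066]
turn [-0.0022 -1.2979  0.0031] q [ 0.2383  0.3382 -0.7021  1.7493  0.2381  1.1374  0.2849]
turn [-0.0034  1.8437 -0.0024] q [ 0.2383  0.3382 -0.7021  1.7493  0.2381  1.1374  0.2849]
```

drive_tool:
  targets:
    - {"fingers": 0, "x": 256, "y": 9, "z": -159, "ax": 0, "ay": -1.3, "az": 0}
    - {"fingers": 0, "x": 256, "y": 9, "z": -159, "ax": 0, "ay": -1.3, "az": 0}
    - {"fingers": 0, "x": 256, "y": 9, "z": -159, "ax": 0, "ay": -1.3, "az": 0}
    - {"fingers": 0, "x": 256, "y": 9, "z": -159, "ax": 0, "ay": -1.3, "az": 0}
    - {"fingers": 0, "x": 256, "y": 9, "z": -159, "ax": 0, "ay": -1.3, "az": 0}
    - {"fingers": 0, "x": 256, "y": 9, "z": -159, "ax": 0, "ay": -1.3, "az": 0}
    - {"fingers": 0, "x": 256, "y": 9, "z": -159, "ax": 0, "ay": -1.3, "az": 0}
    - {"fingers": 0, "x": 256, "y": 9, "z": -159, "ax": 0, "ay": -1.3, "az": 0}
    - {"fingers": 0, "x": 256, "y": 9, "z": -159, "ax": 0, "ay": -1.3, "az": 0}
    - {"fingers": 0, "x": 256, "y": 9, "z": -159, "ax": 0, "ay": -1.3, "az": 0}
    - {"fingers": 0, "x": 256, "y": 9, "z": -159, "ax": 0, "ay": -1.3, "az": 0}
    - {"fingers": 0, "x": 256, "y": 9, "z": -159, "ax": 0, "ay": -1.3, "az": 0}
    - {"fingers": 0, "x": 256, "y": 9, "z": -159, "ax": 0, "ay": -1.3, "az": 0}
    - {"fingers": 0, "x": 256, "y": 9, "z": -159, "ax": 0, "ay": -1.3, "az": 0}

```text
time_s: 5.45
tool_pos: [0.6274, -0.1728, 0.244]
tcp_rot: [-1.527, -0.426, 0.433]
wrist_force: [-0.2, -0.7, 0.9]
opening: 0.0003
```

```bash
python3 -c "
from go import *
go([.63,-.171,.14],.548+np.pi/2)
im=[manip.capture(n) for n in ('scene','top')]
cv2.imwrite('pics/s2.png',cv2.resize(im[0][110:230,210:340],None,fx=5,fy=5,interpolation=cv2.INTER_CUBIC))
cv2.imwrite('pics/t2.png',cv2.resize(im[1][120:260,180:320],None,fx=4,fy=4,interpolation=cv2.INTER_CUBIC))
go([.63,-.171,.14],.548+np.pi/2)
"
```

```text
t 5.45 p [ 0.6274 -0.1728  0.244 ] F [-0.2402 -0.7477  0.8854] open 0.000259417818545242
axes x,y,z: [ 0.8537  0.5207 -0.004  -0.0045 -0.0003 -1.     -0.5207  0.8537  0.0021]
shift mm [  3.5329 103.9621  -0.004 ]
turn [-0.0021 -0.0003 -0.004 ] q [ 0.7472  0.554  -0.8419  1.5468  0.4283  1.2391  1.9551]
turn [ 0.0063  3.1413 -0.0032] q [ 0.7472  0.554  -0.8419  1.5468  0.4283  1.2391  1.9551]
t 5.55 p [ 0.6276 -0.173   0.2443] F [-0.6618 -0.5589  0.849 ] open 0.00019356233882534152
axes x,y,z: [ 0.8534  0.5212 -0.0038 -0.0039 -0.0009 -1.     -0.5212  0.8534  0.0013]
shift mm [  3.4261 104.316    0.3122]
turn [-0.0013  0.0003 -0.0038] q [ 0.7471  0.5536 -0.8418  1.5464  0.4285  1.2391  1.9558]
turn [-0.006  -3.1413  0.002 ] q [ 0.7471  0.5536 -0.8418  1.5464  0.4285  1.2391  1.9558]
```

View pics/s2.png

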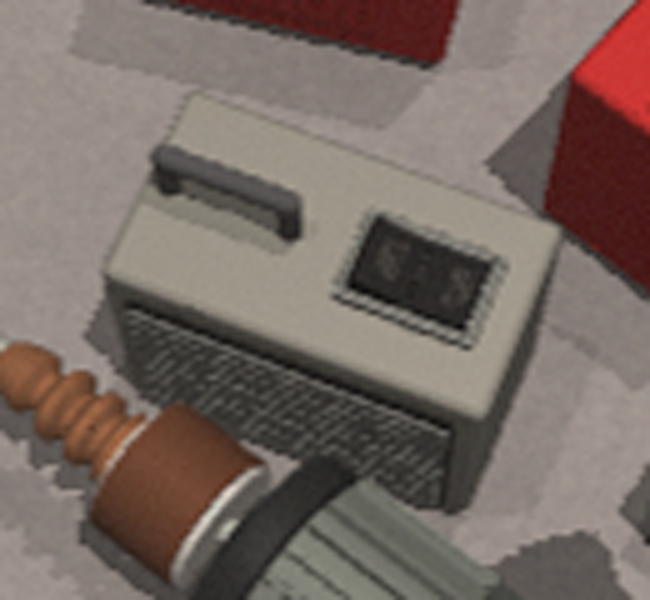

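View pics/t2.png

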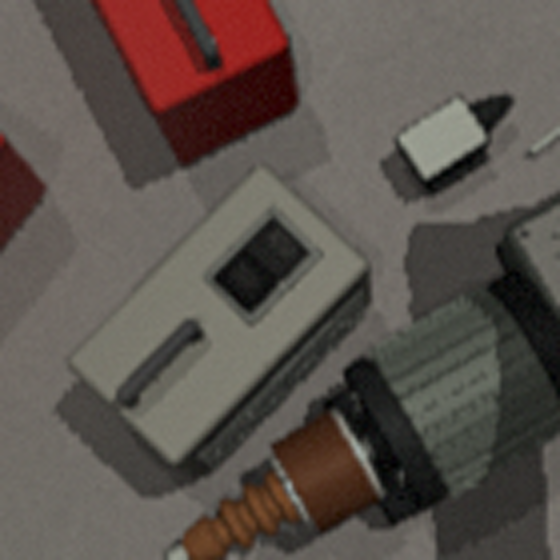

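The fan's right-hand rocker half now lies down inside its frame (crop 460,285), and the fan hasn't moved: its far-left corner is still at scene (248,129). Now the mains rocker. Its proud end tops out at about 120 mm.

drive_tool:
  targets:
    - {"fingers": 0, "x": 3, "y": 35, "z": 0, "ax": 0, "ay": 0, "az": -0.004}
    - {"fingers": 0, "x": 3, "y": 70, "z": 0, "ax": 0, "ay": 0, "az": -0.004}
    - {"fingers": 0, "x": 3, "y": 95, "z": 0, "ax": 0, "ay": 0, "az": -0.004}
    - {"fingers": 0, "x": 3, "y": 110, "z": 0, "ax": 0, "ay": 0, "az": -0.004}
    - {"fingers": 0, "x": 3, "y": 110, "z": 0, "ax": 0, "ay": 0, "az": -0.004}
    - {"fingers": 0, "x": 3, "y": 110, "z": 0, "ax": 0, "ay": 0, "az": -0.004}

```text
time_s: 6.05
tool_pos: [0.6301, -0.1716, 0.1347]
tcp_rot: [-1.526, -0.43, 0.43]
wrist_force: [0.7, -0.0, 1.2]
opening: 0.0002
```

```bash
python3 -c "
from go import *
go([.63,-.171,.1115],.548+np.pi/2)"
```

```text
t 6.05 p [ 0.6301 -0.1716  0.1347] F [ 0.6907 -0.019   1.2273] open 0.00018300885189321007
axes x,y,z: [ 0.853   0.5219  0.0004 -0.0005  0.0016 -1.     -0.5219  0.853   0.0016]
shift mm [ 0.206  23.1603  0.542 ]
turn [-0.0016  0.001   0.0004] q [ 0.7119  0.658  -0.7887  1.6479  0.5192  1.0581  1.8855]
turn [ 0.0006 -3.1406  0.0026] q [ 0.7119  0.658  -0.7887  1.6479  0.5192  1.0581  1.8855]
```

drive_tool:
  targets:
    - {"fingers": 0, "x": 0, "y": 6, "z": 0.5, "ax": 0, "ay": 0, "az": 0}
    - {"fingers": 0, "x": 0, "y": 12, "z": 0.5, "ax": 0, "ay": 0, "az": 0}
    - {"fingers": 0, "x": 0, "y": 15, "z": 0.5, "ax": 0, "ay": 0, "az": 0}
    - {"fingers": 0, "x": 0, "y": 18, "z": 0.5, "ax": 0, "ay": 0, "az": 0}
    - {"fingers": 0, "x": 0, "y": 20, "z": 0.5, "ax": 0, "ay": 0, "az": 0}
    - {"fingers": 0, "x": 0, "y": 22, "z": 0.5, "ax": 0, "ay": 0, "az": 0}
    - {"fingers": 0, "x": 0, "y": 23, "z": 0.5, "ax": 0, "ay": 0, "az": 0}
    - {"fingers": 0, "x": 0, "y": 23, "z": 0.5, "ax": 0, "ay": 0, "az": 0}

```text
time_s: 6.72
tool_pos: [0.6306, -0.1711, 0.112]
tcp_rot: [-1.527, -0.432, 0.429]
wrist_force: [2.6, 0.7, 4.5]
opening: 0.0007
```

drive_tool:
  targets:
    - {"fingers": 0, "x": 0, "y": 1, "z": 0, "ax": 0, "ay": 0, "az": 0}
    - {"fingers": 0, "x": 0, "y": 2, "z": 0, "ax": 0, "ay": 0, "az": 0}
    - {"fingers": 0, "x": 0, "y": 3, "z": 0, "ax": 0, "ay": 0, "az": 0}
    - {"fingers": 0, "x": 0, "y": 3, "z": 0, "ax": 0, "ay": 0, "az": 0}

```text
time_s: 7.05
tool_pos: [0.6307, -0.1711, 0.1117]
tcp_rot: [-1.528, -0.432, 0.429]
wrist_force: [-4.0, 1.4, 22.6]
opening: 0.0004
```

The tip stopped at 111.7 mm with 22.6 N, so the mains rocker is home. I'll lift and move over to start.

drive_tool:
  targets:
    - {"fingers": 0, "x": 0, "y": -4, "z": 0, "ax": 0, "ay": 0, "az": 0}
    - {"fingers": 0, "x": 0, "y": -25, "z": 0, "ax": 0, "ay": 0, "az": 0}
    - {"fingers": 0, "x": 0, "y": -60, "z": 0, "ax": 0, "ay": 0, "az": 0}
    - {"fingers": 0, "x": 0, "y": -85, "z": 0, "ax": 0, "ay": 0, "az": 0}
    - {"fingers": 0, "x": -40, "y": -85, "z": 0, "ax": 0, "ay": 0, "az": 0}
    - {"fingers": 0, "x": -80, "y": -85, "z": 0, "ax": 0, "ay": 0, "az": 0}
    - {"fingers": 0, "x": -113, "y": -85, "z": 0, "ax": 0, "ay": 0, "az": 0}
    - {"fingers": 0, "x": -113, "y": -85, "z": 0, "ax": 0, "ay": 0, "az": 0}
    - {"fingers": 0, "x": -113, "y": -85, "z": 0, "ax": 0, "ay": 0, "az": 0}

```text
time_s: 7.8
tool_pos: [0.5304, -0.2329, 0.1925]
tcp_rot: [-1.527, -0.424, 0.43]
wrist_force: [0.2, -0.2, -0.1]
opening: -0.0001
```

```bash
python3 -c "
from go import *
im=[manip.capture(n) for n in ('scene','top')]
cv2.imwrite('pics/s3.png',cv2.resize(im[0][190:350,270:430],None,fx=3.7,fy=3.7,interpolation=cv2.INTER_CUBIC))
cv2.imwrite('pics/t3.png',cv2.resize(im[1][120:260,280:420],None,fx=4,fy=4,interpolation=cv2.INTER_CUBIC))
go([.5335,-.2292,.14],.548+np.pi/2)
"
```

```text
t 7.9 p [ 0.5333 -0.2301  0.1931] F [ 0.6905 -0.0475  1.0663] open 0.0004542435069826102
axes x,y,z: [ 0.8529  0.5221  0.0002 -0.0008  0.0017 -1.     -0.5221  0.8529  0.0019]
shift mm [ 0.6442 53.1438  0.541 ]
turn [-0.0019  0.0013  0.0002] q [ 0.9489  0.4886 -0.8587  1.7723  0.4143  1.074   2.0652]
turn [ 0.0003 -3.1403  0.0029] q [ 0.9489  0.4886 -0.8587  1.7723  0.4143  1.074   2.0652]
```

View pics/s3.png

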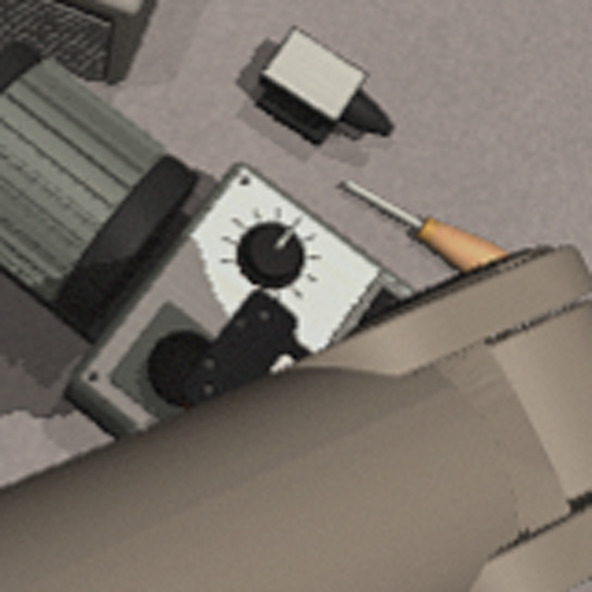

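View pics/t3.png

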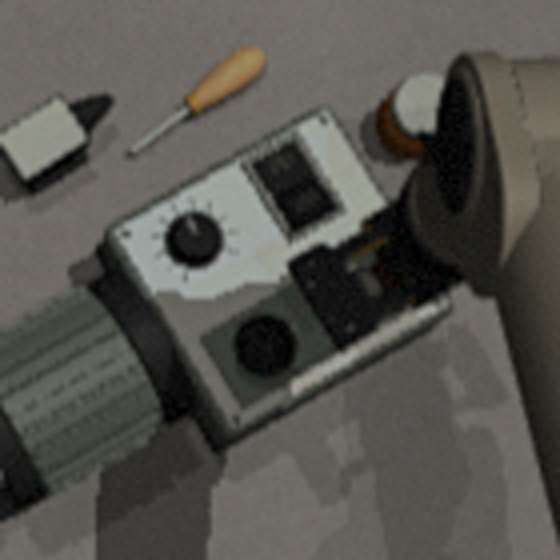

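The dial mark, awl, jar and anvil haven't moved. The mains rocker's far half lies flat (top crop 278,165). The gripper hovers over start and will stay above the stop button when it presses, body bottom at about 0.20 m against 0.15 m.

drive_tool:
  targets:
    - {"fingers": 0, "x": 0.5, "y": 25, "z": 0.5, "ax": 0, "ay": 0, "az": 0}
    - {"fingers": 0, "x": 0.5, "y": 45, "z": 0.5, "ax": 0, "ay": 0, "az": 0}
    - {"fingers": 0, "x": 0.5, "y": 58, "z": 0.5, "ax": 0, "ay": 0, "az": 0}
    - {"fingers": 0, "x": 0.5, "y": 62, "z": 0.5, "ax": 0, "ay": 0, "az": 0}
    - {"fingers": 0, "x": 0.5, "y": 65, "z": 0.5, "ax": 0, "ay": 0, "az": 0}
    - {"fingers": 0, "x": 0.5, "y": 67, "z": 0.5, "ax": 0, "ay": 0, "az": 0}
    - {"fingers": 0, "x": 0.5, "y": 69, "z": 0.5, "ax": 0, "ay": 0, "az": 0}
    - {"fingers": 0, "x": 0.5, "y": 71, "z": 0.5, "ax": 0, "ay": 0, "az": 0}
    - {"fingers": 0, "x": 0.5, "y": 72, "z": 0.5, "ax": 0, "ay": 0, "az": 0}
    - {"fingers": 0, "x": 0.5, "y": 72, "z": 0.5, "ax": 0, "ay": 0, "az": 0}

```text
time_s: 8.73
tool_pos: [0.5344, -0.2294, 0.122]
tcp_rot: [-1.527, -0.432, 0.429]
wrist_force: [0.6, 1.7, 2.4]
opening: 0.0004
```

drive_tool:
  targets:
    - {"fingers": 0, "x": 0, "y": 1, "z": 0, "ax": 0, "ay": 0, "az": 0}
    - {"fingers": 0, "x": 0, "y": 2, "z": 0, "ax": 0, "ay": 0, "az": 0}
    - {"fingers": 0, "x": 0, "y": 3, "z": 0, "ax": 0, "ay": 0, "az": 0}
    - {"fingers": 0, "x": 0, "y": 4, "z": 0, "ax": 0, "ay": 0, "az": 0}
    - {"fingers": 0, "x": 0, "y": 4, "z": 0, "ax": 0, "ay": 0, "az": 0}

```text
time_s: 9.15
tool_pos: [0.5346, -0.2296, 0.121]
tcp_rot: [-1.529, -0.431, 0.43]
wrist_force: [-9.8, 4.4, 30.2]
opening: 0.0005
```

The start button is against its stop at 121.0 mm with 30 N. I'll lift straight up, then pull back to the right to clear the view.

drive_tool:
  targets:
    - {"fingers": 0, "x": 0, "y": -5, "z": 0, "ax": 0, "ay": 0, "az": 0}
    - {"fingers": 0, "x": 0, "y": -30, "z": 0, "ax": 0, "ay": 0, "az": 0}
    - {"fingers": 0, "x": 0, "y": -65, "z": 0, "ax": 0, "ay": 0, "az": 0}
    - {"fingers": 0, "x": 0, "y": -100, "z": 0, "ax": 0, "ay": 0, "az": 0}
    - {"fingers": 0, "x": 0, "y": -130, "z": 0, "ax": 0, "ay": 0, "az": 0}
    - {"fingers": 0, "x": -80, "y": -130, "z": -40, "ax": 0, "ay": 0, "az": 0}
    - {"fingers": 0, "x": -120, "y": -130, "z": -120, "ax": 0, "ay": 0, "az": 0}
    - {"fingers": 0, "x": -160, "y": -130, "z": -240, "ax": 0, "ay": 0, "az": 0}
    - {"fingers": 0, "x": -160, "y": -130, "z": -240, "ax": 0, "ay": 0, "az": 0}
    - {"fingers": 0, "x": -160, "y": -130, "z": -240, "ax": 0, "ay": 0, "az": 0}
    - {"fingers": 0, "x": -160, "y": -130, "z": -240, "ax": 0, "ay": 0, "az": 0}
    - {"fingers": 0, "x": -160, "y": -130, "z": -240, "ax": 0, "ay": 0, "az": 0}
    - {"fingers": 0, "x": -160, "y": -130, "z": -240, "ax": 0, "ay": 0, "az": 0}

```text
time_s: 10.23
tool_pos: [0.5182, -0.5284, 0.2446]
tcp_rot: [-1.531, -0.419, 0.425]
wrist_force: [-1.9, -0.8, -1.4]
opening: 0.0002
```

```bash
python3 -c "
from go import *
im=[manip.capture(n) for n in ('scene','top')]
cv2.imwrite('pics/s4.png',cv2.resize(im[0][120:355,220:440],None,fx=2.5,fy=2.5,interpolation=cv2.INTER_CUBIC))
cv2.imwrite('pics/t4.png',cv2.resize(im[1][135:275,190:410],None,fx=3.6,fy=3.6,interpolation=cv2.INTER_CUBIC))
go([.5335,-.2292,.14])
"
```

```text
t 10.3333 p [ 0.5206 -0.5211  0.2453] F [0.388  0.4851 0.0371] open 0.0005136830477837336
axes x,y,z: [ 0.8555  0.5179 -0.0006 -0.0016  0.0015 -1.     -0.5178  0.8555  0.0021]
shift mm [162.242  105.7584 242.7709]
```

View pics/s4.png

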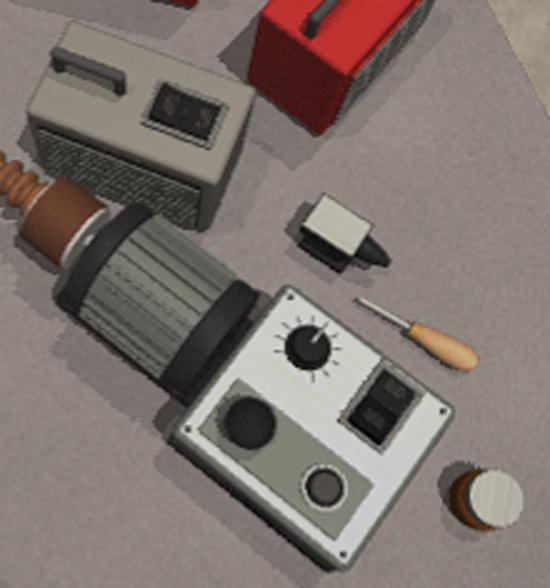

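View pics/t4.png

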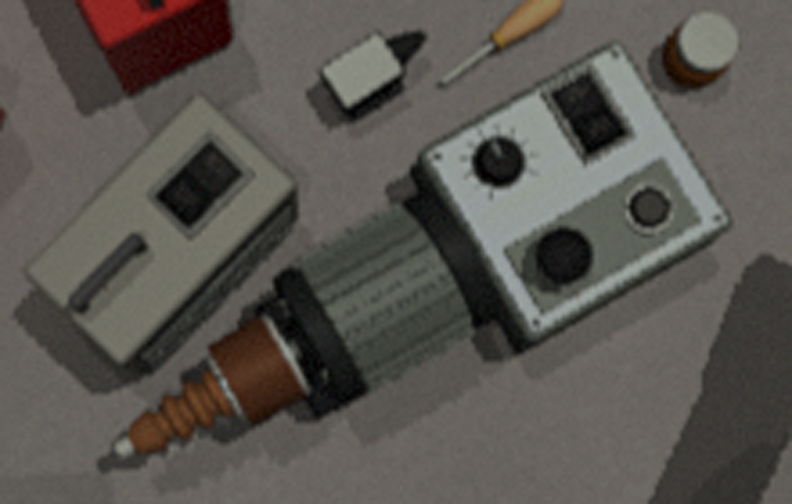

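Start sits low in its collar, the stop head has risen, and nothing else has shifted. I'll do one before/after comparison of the rockers before handing in.

```bash
python3 -c "
import cv2,numpy as np
a=cv2.imread('pics/s4.png')
o=cv2.resize(cv2.imread('pics/scene0.png')[120:355,220:440],None,fx=2.5,fy=2.5,interpolation=cv2.INTER_CUBIC)
r=lambda i,x,y:cv2.resize(cv2.convertScaleAbs(i[y-50:y+50,x-50:x+50],alpha=1.6),(290,290))
cv2.imwrite('pics/cmp.png',np.vstack([np.hstack([r(i,185,110),r(i,380,403)]) for i in (o,a)]))"
```

View pics/cmp.png

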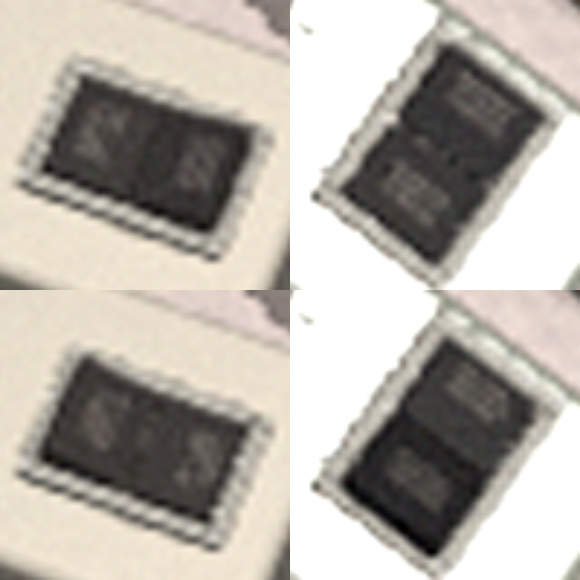

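Top row is before, bottom row after. In both rockers the pressed half (fan right, mains upper right) has sunk into its frame, and the other half has risen and changed shading. Handing in.

```bash
python3 -c "
from plant import manip
print(manip.close_job())"
```

```text
the job is handed in; nothing more can be done
None
```

I switched on the fan rocker, then the mains rocker, then pressed start, each until it reached its stop. The hand was then drawn clear and the job handed in at about 10.3 s; no verdict was reported.

| Control | Where the tip stopped (mm) | Expected (mm) | Force (N) |
|---|---|---|---|
| Fan rocker | 171.3 | 171.5 | 25 |
| Mains rocker | 111.7 | 111.5 | 23 |
| Start button | 121.0 | 121.0 | 30 |

- **Last pictures:** both pressed rocker halves are down in their frames, start sits low in its collar, and the stop button has risen. The fan, dial mark, anvil, awl and jar show no visible shift.
- **At the end:** the wrist force was below 1 N, with the tool about 0.3 m from the console and touching nothing.
- **Disagreements:** two measurements of the fan's position differed by about 3 mm, so I aimed between them. My first fast moves ended up to 17 mm off and were corrected before each press. The first move call was refused because its rows left out some keys.

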